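# Put the mixed sample containers away in their holders

### The arm

A 6-joint arm with a two-finger parallel gripper is mounted at the origin on a cart in front of the work surface, level with it; the furniture and walls round the work are solid. World frame = base frame: x ahead of the robot, y to its left, z up, the work surface at z = 0. Lengths are in mm, angles in rad, forces in N, time in s.
With the tool pointing down it reaches from about 325 to 850 mm from the base axis. Payload 15.5 kg.
Tool frame: the origin (TCP) lies at the very end of the fingers, on their centre line; the grasp point (between the pads) lies 19 mm behind it; z points along the fingers, y is the line along which they close (so a half turn about z gives the same grasp; the last joint's range is limited). The gripper opens to 91 mm and grips with 3 to 60 N. Pads are 32 mm wide; open, the fingers measure 118 mm over their backs; the gripper's body (76 mm by 178 mm) begins 60 mm behind the grasp point.
Start: joints at [-1.258, 0.494, 1.345, -0, 1.302, -0.096], TCP at [247.87, -573.748, 213.915] pointing down, gripper open.
Joint ranges: [-2.91, 2.91], [-0.82, 2.16], [0.22, 2.67], [-1.22, 4.37], [0.12, 2.79], [-3.08, 3.08]. Speed limits (rad/s): [1.89, 1.89, 2.57, 3.01, 3.01, 3.01].

### API

Orientations are given as a unit quaternion [w, x, y, z].
In Python, from bench import arm gives the robot as it stands.
- The arm moves only by the tool move_arm, never from a script. Its argument "steps" is a list of rows, each a list of 7 numbers: the shift along the tool's x, y, z in cm, then the turn, a rotation vector about the tool's x, y, z in degrees, then the finger opening in cm, from 0 to 9.12. A call has 1 to 8 rows; each row shifts and turns the commanded pose from where the row before left it, along the tool's axes as they then stand; what a row does not reach is not made up. A row lasts 1/10 s, in which the tool goes at most 50 mm and 8.59 degrees, less where a joint would pass 70% of its speed; a pose out of reach is approached as far as the arm can. A call with a gripper value outside its range is refused whole. The fingers move at their own pace and stop on an object; the grip force is fixed at half the most. Time passes only in rows, so rows that do not move let the fingers close. It gives the time, the measured TCP pose, the force, the opening and the grip force at its end, in the units of the state.
- arm.sense(): the state, without advancing time (a new reading comes with each control period).
- arm.get_image(name): name is "side" or "top" or "wrist"; returns a dict with "frame" (384x512x3 uint8, red, green, blue), "depth" (384x512 float32, mm along the optical axis (not along the pixel's ray), 0 where there is no reading), "fovy" (degrees; the focal length in pixels is half the picture's height over the tangent of half this angle, whatever the lens; pixels are square), "cx", "cy" (the principal point, pixels), "rvec" (rotation vector, rad) and "tvec" (3), from world to camera coordinates, as OpenCV has them. Camera axes: x right, y down, z forward; pixel columns grow to the right and rows downward; lengths in mm; the calibration is good to about 2 mm. A picture is of the moment at which its call begins.
- arm.finish_job(): hands the job in; it is judged then, once.
The state is a dict: "time_s": time; "qpos": joint angles; "dq": joint speeds; "joint_efforts": joint torques, N m; "tcp_pos": TCP position; "ee_rot": TCP orientation; "ft_force": force on the tool from outside, world axes, zero at the start; "moment": the same for the moment, N m; "grip_width": finger opening in mm; "grip_force": force on a finger pad.
Only numpy, scipy, OpenCV 4.12 (cv2) and the standard library are available. Lean on these libraries where they do the work, as an engineer would, in place of code of your own. Each camera call takes 0.05 s, during which the arm holds its last target. There are 200 camera calls.

### The job

The containers from a sampling run stand mixed up along the bench: put each one away in the holder for its kind - the two clear vials in the free holes of the white vial rack, one to a hole, the conical flask in the free hole of the steel flask rack, and the two plain white bottles in the grey block, each in the well of its size (large bottle in the wide well, small bottle in the narrow one). They are full, so carry them upright and leave them standing on the holders' floors, and do not disturb the amber vial and the flask that are already stored.

Things in the scene. Friction and masses are not known exactly. Their poses are not given: they have to be found in the camera images.
- large_bottle: The larger plain white round plastic bottle with a screw cap, loose, standing: body 51 mm across to 98 mm up, cap 37 mm across above, 132 mm tall. Origin: centre of its underside; z up its axis. 
- small_bottle: The smaller plain white round plastic bottle with a screw cap, loose, standing: body 33 mm across to 61 mm up, cap 24 mm across above, 82 mm tall. Origin: centre of its underside; z up its axis. 
- flask: The conical glass flask that stands out on the bench, loose: 48 mm across at the foot, neck 23 mm across from 42 mm up, 82 mm tall. Origin: centre of its underside; z up its axis. 
- vial_a: Clear glass screw-cap vial, loose, standing: 21 mm across, 51 mm tall. Same as vial_b. Origin: centre of its underside; z up its axis. 
- vial_b: Clear glass screw-cap vial, loose, standing: 21 mm across, 51 mm tall. Same as vial_a. Origin: centre of its underside; z up its axis. 
- vial_rack: White two-deck vial rack, fixed, 54 x 142 mm in plan (small lugs at the ends reach 80 mm from the centre), 24 mm high: its deck has three round holes of 34 mm in a row, at y = -42, 0 and +42 mm in its own frame, x = 0; vials stand on the floor plate at z = 4 mm. The hole at y = +42 holds the stored amber vial, the other two are free. Origin: centre of its underside; y along the row.
- bottle_block: Grey plastic bottle block, fixed, 84 x 140 mm in plan, 34 mm high, with two round wells 26 mm deep (floor at z = 8 mm): the wide one, 66 mm across, at y = -29 mm in its own frame, the narrow one, 46 mm across, at y = +35 mm, both at x = 0. Both are empty at the start. Origin: centre of its underside; y along the row.
- flask_rack: Bare sheet-steel two-deck flask rack, fixed, 76 x 150 mm in plan (lugs reach 84 mm from the centre), 30 mm high: its deck has two round holes of 62 mm at y = -35 and +35 mm in its own frame, x = 0; flasks stand on the floor plate at z = 4 mm. The hole at y = +35 holds the stored flask, the other is free. Origin: centre of its underside; y along the row.
- stored_vial: Amber vial with a black cap, loose, already in its hole of the vial rack: 21 mm across, 51 mm tall. It stays there. Origin: centre of its underside; z up its axis. 
- stored_flask: Conical glass flask, loose, already in its hole of the flask rack: 44 mm across at the foot, neck 21 mm across from 39 mm up, 76 mm tall. It stays there. Origin: centre of its underside; z up its axis. 
Things that resemble listed ones, but are neither listed nor needed, are in the scene too. Leave any pink or turquoise look-alike of the vial_a alone.

How it is judged (in metres and radians):
At the end, for the whole second after the job is handed in: Each thing stands in its place on the holder's floor (-3 to +4 mm), off the place's centre by at most 10 mm (bottles), 12 mm (flasks) or 9 mm (vials, one to a hole) in x and y, within 0.1 rad of upright, at rest; the stored vial and flask are still in their holes (x of large_bottle in the frame of bottle_block between -0.01 and 0.01 m and y of large_bottle in the frame of bottle_block between -0.039 and -0.019 m and z of large_bottle in the frame of bottle_block between 0.005 and 0.012 m and x of small_bottle in the frame of bottle_block between -0.01 and 0.01 m and y of small_bottle in the frame of bottle_block between 0.025 and 0.045 m and z of small_bottle in the frame of bottle_block between 0.005 and 0.012 m and x of flask in the frame of flask_rack between -0.012 and 0.012 m and y of flask in the frame of flask_rack between -0.047 and -0.023 m and z of flask in the frame of flask_rack between 0.001 and 0.008 m and ((x of vial_a in the frame of vial_rack between -0.009 and 0.009 m and y of vial_a in the frame of vial_rack between -0.009 and 0.009 m and z of vial_a in the frame of vial_rack between 0.001 and 0.008 m) or (x of vial_a in the frame of vial_rack between -0.009 and 0.009 m and y of vial_a in the frame of vial_rack between -0.051 and -0.033 m and z of vial_a in the frame of vial_rack between 0.001 and 0.008 m)) and ((x of vial_b in the frame of vial_rack between -0.009 and 0.009 m and y of vial_b in the frame of vial_rack between -0.009 and 0.009 m and z of vial_b in the frame of vial_rack between 0.001 and 0.008 m) or (x of vial_b in the frame of vial_rack between -0.009 and 0.009 m and y of vial_b in the frame of vial_rack between -0.051 and -0.033 m and z of vial_b in the frame of vial_rack between 0.001 and 0.008 m)) and horizontal distance between vial_a and vial_b above 0.028 m and x of stored_vial in the frame of vial_rack between -0.009 and 0.009 m and y of stored_vial in the frame of vial_rack between 0.033 and 0.051 m and z of stored_vial in the frame of vial_rack between 0.001 and 0.008 m and x of stored_flask in the frame of flask_rack between -0.012 and 0.012 m and y of stored_flask in the frame of flask_rack between 0.023 and 0.047 m and z of stored_flask in the frame of flask_rack between 0.001 and 0.008 m and angle between each of large_bottle, small_bottle, flask, vial_a, vial_b, stored_vial, stored_flask's own z axis and vertical below 0.1 rad and linear speed of each of large_bottle, small_bottle, flask, vial_a, vial_b, stored_vial, stored_flask below 0.02 m/s); the robot touches nothing.
It fails at once if one of the containers is tipped (more than 35 degrees from upright) (angle between any of large_bottle, small_bottle, flask, vial_a, vial_b's own z axis and vertical above 0.61 rad).
It fails at once if the stored vial or the stored flask is taken out or knocked (moved more than 20 mm) (distance of any of stored_vial, stored_flask from where it was at the start of the episode above 0.02 m).
It also fails if it takes over 134 s, if anything falls off the work surface, if the arm or the gripper's body presses on something with over 40 N, if the wrist force passes 120 N, or if a joint passes its speed limit or range.

## Working session

There is one attempt and no reset: what is moved stays moved. The work goes in short steps, Python scripts to look and compute and a tool call to move; the robot and the scene stay as the last step left them, time stands still between calls to the robot, and variables do not carry over. Pictures are saved under pics/ and viewed, at most 14 in all, crops included, and the job is handed in when it is done.

Besides the shell and the picture viewer there is one more tool, called after ">>>" as name(argument=value, ...) on one line, values as JSON. move_arm: Moves the arm, as the interface text tells. Its arguments: {"type":"object","properties":{"steps":{"type":"array","items":{"type":"array","items":{"type":"number"}}}},"required":["steps"]}

```bash
mkdir -p pics
cat > h.py <<'E'
import numpy as np, cv2
from bench import arm
def grab(n,tag):
    d=arm.get_image(n); np.savez(f'pics/{tag}.npz',**d); cv2.imwrite(f'pics/{tag}.png',cv2.cvtColor(d['frame'],cv2.COLOR_RGB2BGR)); return d
def cloud(d):
    h,w=d['depth'].shape; f=h/2/np.tan(np.radians(float(d['fovy']))/2)
    v,u=np.mgrid[:h,:w]; z=d['depth'].astype(float)
    P=np.stack([(u-d['cx'])/f*z,(v-d['cy'])/f*z,z],-1)
    R=cv2.Rodrigues(np.array(d['rvec'],float))[0]
    W=(P-np.array(d['tvec'],float).ravel())@R; W[z==0]=np.nan
    return W
E
python3 - <<'E'
from h import *
d=grab('top','top0'); d2=grab('side','side0')
for x in(d,d2):
  R=cv2.Rodrigues(np.array(x['rvec'],float))[0]; print(-R.T@np.array(x['tvec']).ravel(), R[2],x['fovy'])
print(arm.sense())
E
```

```text
[ 297.40595374  -21.94066229 1006.0292295 ] [ 0.20699392 -0.00927267 -0.97829829] 55.76359567138979
[-213.9399642  -231.63728307 1004.35914085] [ 0.58246125  0.18536933 -0.79143989] 45.335287160884526
{'time_s': 0.1, 'qpos': array([-1.25850161e+00,  4.94094458e-01,  1.34603308e+00, -1.08890704e-05,
        1.30250276e+00, -9.54618130e-02]), 'dq': array([-0.00054495, -0.00190933, -0.0010109 , -0.00048962,  0.00220746,
       -0.00117331]), 'joint_efforts': array([ 1.64564688e-03, -8.80239272e+01, -3.82546091e+01,  7.08416523e-02,
        4.80934116e-02,  1.60197862e-05]), 'tcp_pos': array([ 247.76598515, -573.43995248,  213.42665357]), 'ee_rot': array([-5.15206323e-04,  9.79288293e-01,  2.02470172e-01, -6.13567300e-05]), 'ft_force': array([-0.33778549,  0.20202616, -0.75953605]), 'moment': array([ 0.00418854, -0.03788196, -0.06603594]), 'grip_force': 0.0, 'grip_width': 91.12323285830134}
```

View pics/top0.png

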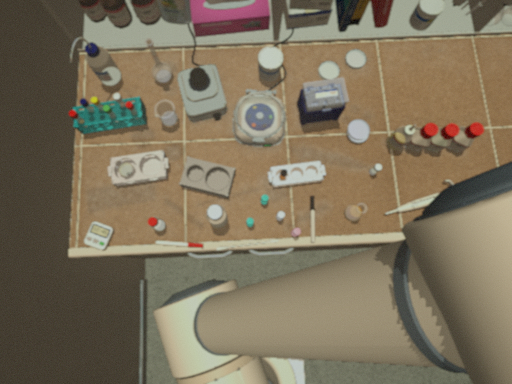

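View pics/side0.png

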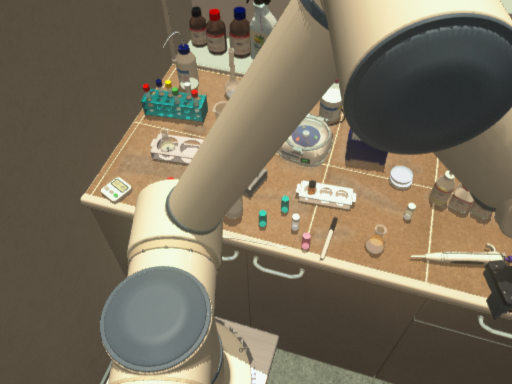

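Run:
```python
from h import *
im=cv2.imread('pics/top0.png')
a=cv2.resize(im[140:250,80:270],None,fx=4,fy=4,interpolation=cv2.INTER_CUBIC)
cv2.imwrite('pics/c1.png',a)
a=cv2.resize(im[110:250,245:435],None,fx=4,fy=4,interpolation=cv2.INTER_CUBIC)
cv2.imwrite('pics/c2.png',a)
W=cloud(np.load('pics/top0.npz'))
for n,(u,v) in dict(big=(215,210),flask=(355,212),v1=(281,215),v2=(376,168),red=(155,222),grn=(250,222),amb=(284,174),hole1=(298,173),sf=(155,163),block=(207,192)).items():
  print(n,W[v,u].round(1), np.nanmax(W[v-6:v+7,u-6:u+7,2]).round(1))
```

```text
big [439.5  45.2 134.7] 140.1
flask [ 429.2 -318.2   56.5] 84.3
v1 [ 431.5 -123.    50.4] 56.3
v2 [ 547.8 -390.2   51.7] 55.3
red [424.6 203.8  80.5] 87.3
grn [416.8 -39.8  49.8] 56.0
amb [ 542.  -138.2   55.3] 59.2
hole1 [ 556.5 -184.7    3. ] 30.7
sf [604.5 222.3   7.3] 35.2
block [512.5  75.9   7.6] 40.3
```

View pics/c1.png

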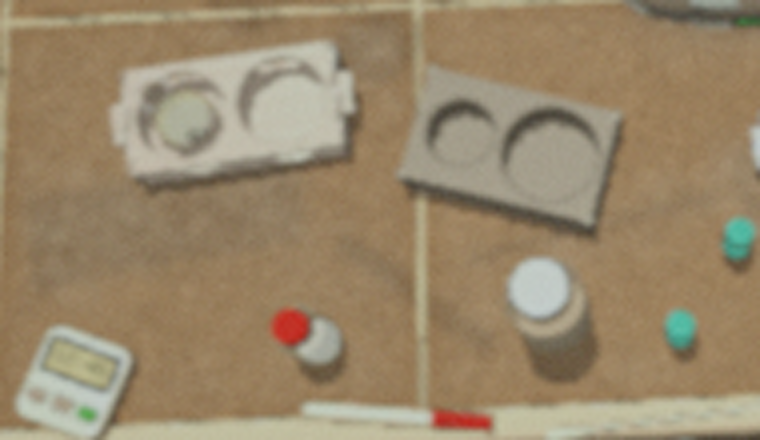

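View pics/c2.png

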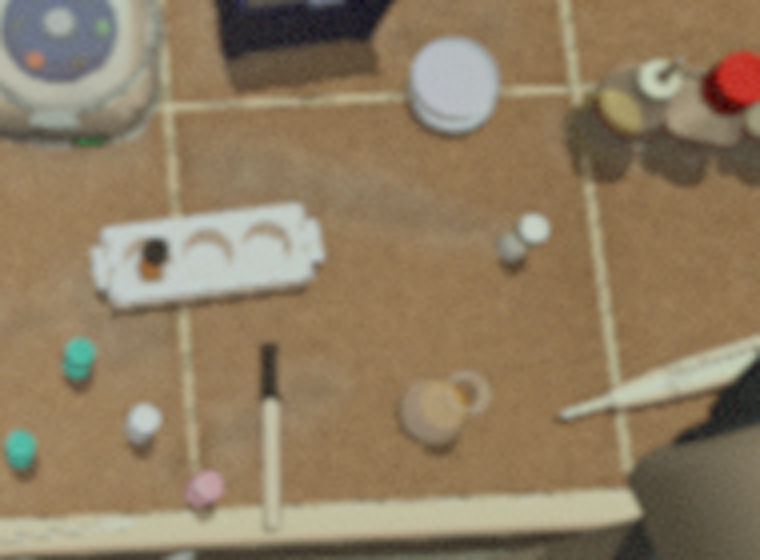

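The crops show these positions in the full top picture:
- **Large bottle:** (216,213)
- **Small bottle:** red cap, (153,222). Its height of 80 mm matches.
- **Flask:** (355,212)
- **Clear vials:** (281,215) and (376,168)
- **Vial rack:** (298,173), amber vial at its left end
- **Bottle block:** (208,178), wide well to the right
- **Flask rack:** (138,168), stored flask to the left

```bash
cat >> h.py <<'E'
def rect(W,c,r,z0,z1):
    m=(abs(W[...,0]-c[0])<r)&(abs(W[...,1]-c[1])<r)&(W[...,2]>z0)&(W[...,2]<z1)
    P=W[m]; P=P[:,:2].astype(np.float32); return len(P),cv2.minAreaRect(P)
def band(W,c,r,z0,z1):
    m=(np.hypot(W[...,0]-c[0],W[...,1]-c[1])<r)&(W[...,2]>z0)&(W[...,2]<z1)
    P=W[m]; return len(P),P.mean(0).round(1),cv2.minEnclosingCircle(P[:,:2].astype(np.float32)),np.median(P[:,2]).round(1)
E
python3 - <<'E'
from h import *
W=cloud(np.load('pics/top0.npz'))
print('table',np.nanmedian(W[195:205,250:260,2]),np.nanmedian(W[195:205,330:340,2]),np.nanmedian(W[200:210,110:120,2]))
print('block',rect(W,(512,60),110,25,42)); print('vrack',rect(W,(545,-175),95,17,31)); print('frack',rect(W,(585,250),110,22,36))
for n,c,r,a,b in [('big',(440,45),40,125,142),('bigbody',(440,45),45,40,100),('small',(425,204),25,72,90),('smbody',(425,200),30,20,60),('flask',(435,-325),35,72,90),('flaskfoot',(429,-318),40,10,40),('v1',(431,-123),20,45,58),('v2',(548,-390),20,45,58),('v1b',(431,-123),20,15,40),('amb',(545,-138),20,47,60),('sf',(590,270),30,65,85),('g1',(417,-40),20,40,60),('pink',(395,-150),25,40,60),('g2',(460,-75),25,40,60)]:
  try: print(n,band(W,c,r,a,b))
  except Exception as e: print(n,'none')
# holes: floor points centroid
for n,c,r,a,b in [('wide',(500,40),60,2,14),('narrow',(520,100),40,2,14),('vh',(545,-180),25,-3,12),('vh2',(545,-222),25,-3,12)]: print(n,band(W,c,r,a,b))
E
```

```text
table 0.8110583994081673 0.6253557373571028 1.2287528202496647
block (844, ((506.9705505371094, 58.99955749511719), (239.60633850097656, 159.15367126464844), 15.038423538208008))
vrack (739, ((554.1256103515625, -169.84515380859375), (176.1284637451172, 167.9227294921875), 89.73554992675781))
frack (836, ((587.8631591796875, 242.5164794921875), (211.47613525390625, 97.57772064208984), 86.01495361328125))
big (175, array([435.6,  45.8, 133.4]), ((436.42724609375, 46.19189453125), 18.202226638793945), np.float64(133.5))
bigbody (120, array([425.9,  40.4,  84.8]), ((436.1989440917969, 45.55526351928711), 26.10897445678711), np.float64(96.0))
small (79, array([426.1, 208.9,  83.2]), ((426.19818115234375, 209.53598022460938), 12.062054634094238), np.float64(84.0))
smbody (50, array([420.7, 198.2,  41.9]), ((424.8362731933594, 206.26065063476562), 16.298980712890625), np.float64(43.0))
flask (60, array([ 436.9, -329.7,   80.9]), ((436.2943115234375, -328.3866271972656), 14.150215148925781), np.float64(81.4))
flaskfoot (156, array([ 431.9, -319.7,   26. ]), ((435.3334655761719, -327.4961547
[... 781 characters left out ...]
87.2, -161.6,   51.6]), ((387.2384033203125, -161.98374938964844), 9.44023323059082), np.float64(51.6))
g2 (30, array([477.2, -82.1,  50.7]), ((478.8930969238281, -83.0654067993164), 8.47729778289795), np.float64(51.3))
wide (499, array([519. ,  40.6,   6.8]), ((500.1593322753906, 39.892822265625), 59.7212028503418), np.float64(7.1))
narrow (192, array([520.8,  97. ,   6.1]), ((520.0374145507812, 99.9244613647461), 39.90945816040039), np.float64(5.6))
vh (128, array([ 548.3, -180.9,    4.4]), ((544.9833374023438, -180.08277893066406), 24.9343318939209), np.float64(4.5))
vh2 (130, array([ 546.8, -223.4,    4. ]), ((545.0687255859375, -222.02688598632812), 24.871944427490234), np.float64(4.3))
```

```bash
cat >> h.py <<'E'
from scipy.optimize import differential_evolution as DE
# half x, half y, H, holes (y,r)
HOLD=dict(block=(42,70,34,[(-29,33),(35,23)]),vrack=(27,71,24,[(-42,17),(0,17),(42,17)]),frack=(38,75,30,[(-35,31),(35,31)]))
def holder(W,name,c,th0,dth=0.5):
    hx,hy,H,holes=HOLD[name]
    m=(np.hypot(W[...,0]-c[0],W[...,1]-c[1])<105)&(W[...,2]<H+6)&(W[...,2]>-8); P=W[m]
    deck=(abs(P[:,2]-H-1)<5)
    def cost(p):
        cs,s=np.cos(p[2]),np.sin(p[2]); q=P[:,:2]-p[:2]
        x=q[:,0]*cs+q[:,1]*s; y=-q[:,0]*s+q[:,1]*cs
        sd=np.maximum(abs(x)-hx,abs(y)-hy)
        for hy0,r in holes: sd=np.maximum(sd,r-np.hypot(x,y-hy0))
        ins=1/(1+np.exp(sd/1.0))
        return -(ins*np.where(deck,1,-1)).sum()
    r=DE(cost,[(c[0]-25,c[0]+25),(c[1]-25,c[1]+25),(th0-dth,th0+dth)],seed=1,tol=1e-6)
    x,y,t=r.x; P2=[(round(x-np.sin(t)*h,1),round(y+np.cos(t)*h,1)) for h,_ in holes]
    return r.x.round(3),round(r.fun),int(deck.sum()),P2,np.median(P[deck][:,2]).round(1)
E
python3 - <<'E'
from h import *
W=cloud(np.load('pics/top0.npz'))
print(holder(W,'block',(512,65),-0.2)); print(holder(W,'vrack',(548,-178),0)); print(holder(W,'frack',(587,252),0))
E
```

```text
(array([537.   ,  78.733,  -0.7  ]), 3, 765, [(np.float64(518.3), np.float64(56.6)), (np.float64(559.5), np.float64(105.5))], np.float64(34.9))
(array([ 5.53917e+02, -1.78654e+02,  8.50000e-02]), -457, 713, [(np.float64(557.5), np.float64(-220.5)), (np.float64(553.9), np.float64(-178.7)), (np.float64(550.3), np.float64(-136.8))], np.float64(24.8))
(array([5.92502e+02, 2.66916e+02, 1.11000e-01]), -368, 789, [(np.float64(596.4), np.float64(232.1)), (np.float64(588.6), np.float64(301.7))], np.float64(31.1))
```

Run:
```python
from h import *
W=cloud(np.load('pics/top0.npz'))
print(W[178,208],W[176,195],W[160,183],W[195,230])
print(holder(W,'block',(535,75),-0.25,.3)); print(holder(W,'frack',(590,255),.1,.2))
d=grab('wrist','w0')
```

```text
[552.55575958  71.83728808   8.97574945] [560.19720133 108.5062581    8.84187606] [611.42584053 143.13571589   1.35850125] [502.67743571  11.90371503  -1.64745896]
(array([ 5.56285e+02,  7.24600e+01, -2.92000e-01]), -581, 776, [(np.float64(547.9), np.float64(44.7)), (np.float64(566.4), np.float64(106.0))], np.float64(34.9))
(array([5.92502e+02, 2.66914e+02, 1.11000e-01]), -368, 789, [(np.float64(596.4), np.float64(232.1)), (np.float64(588.6), np.float64(301.7))], np.float64(31.1))
```

View pics/w0.png

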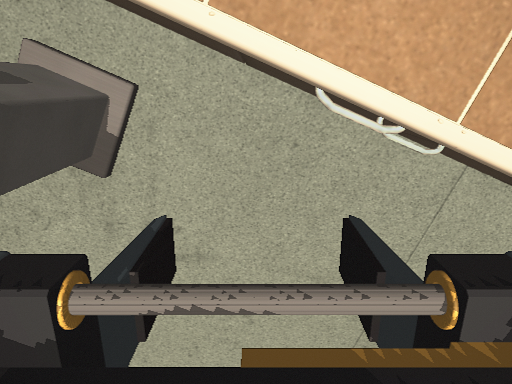

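The wrist view shows the bench edge and the open fingers, with nothing below them. I'll turn the tool to yaw 90° first so that tool x is world +y and tool y is world +x, then check obstacle heights.

>>> move_arm(steps=[[0,0,-1,0,0,-8.4,9],[0,0,-1,0,0,-8.4,9],[0,0,-1,0,0,-8.4,9],[0,0,-1,0,0,-8.4,9],[0,0,-1,0,0,-8.4,9],[0,0,-1,0,0,-8.4,9],[0,0,-1,0,0,-8.4,9],[0,0,-1,0,0,-7.8,9]])

```text
time_s: 0.95
tcp_pos: [247.8, -573.6, 294.1]
ee_rot: [-0.0, 0.705, 0.709, 0.0]
ft_force: [0.5, -0.4, -0.6]
grip_width: 90.1
grip_force: 0.0
```

```bash
cat >> h.py <<'E'
def st(): 
    s=arm.sense(); R=__import__('scipy.spatial.transform',fromlist=['Rotation']).Rotation.from_quat(np.roll(s['ee_rot'],-1)).as_matrix()
    print('t',s['time_s'],'tcp',s['tcp_pos'].round(1),'yaw',np.degrees(np.arctan2(R[1,0],R[0,0])).round(2),'tilt',R[2].round(3),'w',s['grip_width'],'F',s['ft_force'].round(1)); return s,R
def go(p):
    s,R=st(); print('tool shift cm',(R.T@(np.array(p)-s['tcp_pos'])/10).round(2))
E
python3 - <<'E'
from h import *
st()
W=cloud(np.load('pics/top0.npz'))
for x0 in range(600,760,30):
  print(x0,[(y0,int(np.nanmax(W[...,2][(W[...,0]>x0)&(W[...,0]<x0+30)&(W[...,1]>y0)&(W[...,1]<y0+40)],initial=-1))) for y0 in range(-300,360,40)])
E
```

```text
t 0.95 tcp [ 247.8 -573.6  294.1] yaw 90.31 tilt [ 0.001 -0.    -1.   ] w 90.06886059397432 F [ 0.5 -0.4 -0.6]
600 [(-300, 5), (-260, 5), (-220, 5), (-180, 6), (-140, 46), (-100, 37), (-60, 5), (-20, 6), (20, 5), (60, 35), (100, 37), (140, 5), (180, 35), (220, 35), (260, 37), (300, 35), (340, 28)]
630 [(-300, 5), (-260, 4), (-220, 5), (-180, 55), (-140, 92), (-100, 96), (-60, 93), (-20, 54), (20, 5), (60, 6), (100, 6), (140, 5), (180, 34), (220, 31), (260, 5), (300, 5), (340, 5)]
660 [(-300, 5), (-260, 5), (-220, 5), (-180, 78), (-140, 105), (-100, 107), (-60, 105), (-20, 70), (20, 4), (60, 5), (100, 6), (140, 4), (180, 5), (220, 4), (260, 8), (300, 5), (340, 6)]
690 [(-300, 123), (-260, 123), (-220, 123), (-180, 87), (-140, 107), (-100, 108), (-60, 107), (-20, 86), (20, 48), (60, 57), (100, 52), (140, 71), (180, 71), (220, 6), (260, 60), (300, 64), (340, 65)]
720 [(-300, 124), (-260, 126), (-220, 124), (-180, 83), (-140, 106), (-100, 107), (-60, 105), (-20, 84), (20, 68), (60, 66), (100, 66), (140, 71), (180, 71), (220, 113), (260, 115), (300, 114), (340, 113)]
750 [(-300, 124), (-260, 124), (-220, 124), (-180, 62), (-140, 97), (-100, 102), (-60, 96), (-20, 64), (20, 79), (60, 81), (100, 81), (140, 72), (180, 73), (220, 65), (260, 112), (300, 113), (340, 114)]
```

>>> move_arm(steps=[[3.07,2.35,0.6,0,0,0,9],[3.07,2.35,0.6,0,0,0,9],[3.07,2.35,0.6,0,0,0,9],[3.07,2.35,0.6,0,0,0,9],[3.07,2.35,0.6,0,0,0,9],[3.07,2.35,0.6,0,0,0,9],[3.07,2.35,0.6,0,0,0,9],[3.07,2.35,0.6,0,0,0,9]])

```text
time_s: 1.75
tcp_pos: [436.7, -326.8, 245.6]
ee_rot: [-0.0, 0.707, 0.707, -0.0]
ft_force: [0.0, -0.7, -1.5]
grip_width: 89.8
grip_force: 0.0
```

Run:
```python
from h import *
st(); d=grab('wrist','w1')
R=cv2.Rodrigues(np.array(d['rvec'],float))[0]; print(-R.T@np.array(d['tvec']).ravel(), R[2])
W=cloud(d)
for n,c,r,a,b in [('flask',(435,-328),25,70,90),('flaskfoot',(435,-328),40,8,40),('vb',(551,-396),22,45,58),('vbb',(551,-396),22,5,40)]:
  try: print(n,band(W,c,r,a,b))
  except Exception as e: print(n,'none')
```

```text
t 1.75 tcp [ 436.7 -326.8  245.6] yaw 89.96 tilt [ 0. -0. -1.] w 89.80857903248766 F [ 0.  -0.7 -1.5]
[ 437.69725949 -241.62282927  415.81721059] [-6.99111674e-04 -2.94792456e-01 -9.55561049e-01]
flask (382, array([ 437.4, -327.1,   80. ]), ((437.4759521484375, -325.7669677734375), 13.88268756866455), np.float64(80.7))
flaskfoot (760, array([ 437.5, -318.4,   26.5]), ((437.5691223144531, -325.70953369140625), 23.97713279724121), np.float64(28.4))
vb (39, array([ 555.7, -387.9,   49.4]), ((555.2725830078125, -389.9046936035156), 7.83707857131958), np.float64(49.8))
vbb (198, array([ 548.9, -388. ,   22.9]), ((552.5676879882812, -394.1369934082031), 10.317700386047363), np.float64(23.6))
```

View pics/w1.png

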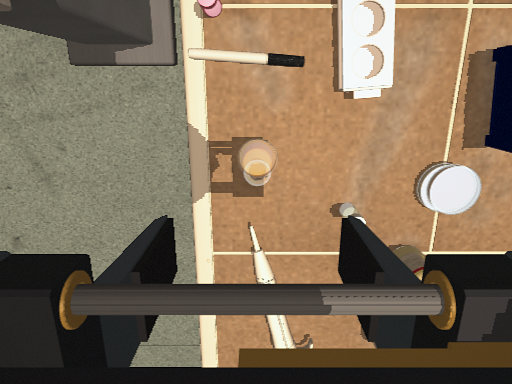

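The wrist view shows the flask at about (257,165), centred between the fingers, with the clear vial_b partly behind the right finger at (348,211). The flask is at (437.5, -326) mm, so I descend to it.

>>> move_arm(steps=[[0.1,0.05,3,0,0,0,7],[0,0,3,0,0,0,6],[0,0,3,0,0,0,6],[0,0,3,0,0,0,6],[0,0,3,0,0,0,6],[0,0,3,0,0,0,6],[0,0,1.5,0,0,0,6],[0,0,0.4,0,0,0,6]])

```text
time_s: 2.6
tcp_pos: [435.7, -326.6, 45.2]
ee_rot: [-0.002, 0.707, 0.707, -0.0]
ft_force: [0.2, 0.4, -0.1]
grip_width: 59.6
grip_force: 0.0
```

>>> move_arm(steps=[[0,0,0,0,0,0,4],[0,0,0,0,0,0,1.5],[0,0,0,0,0,0,1.5],[0,0,0,0,0,0,1.5],[0,0,0,0,0,0,1.5],[0,0,0,0,0,0,1.5],[0,0,0,0,0,0,1.5],[0,0,0,0,0,0,1.5]])

```text
time_s: 3.4
tcp_pos: [436.7, -327.4, 47.3]
ee_rot: [0.0, 0.707, 0.707, -0.0]
ft_force: [-1.3, -0.4, 6.7]
grip_width: 22.5
grip_force: 30.0
```

>>> move_arm(steps=[[0,0,-2,0,0,0,1.5],[0,0,-4,0,0,0,1.5],[0,0,-4,0,0,0,1.5],[0,0,-4,0,0,0,1.5],[3,0.8,0,0,0,0,1.5],[3.9,1.1,0,0,0,0,1.5],[3.9,1.1,0,0,0,0,1.5],[3.9,1.1,0,0,0,0,1.5]])

```text
time_s: 4.2
tcp_pos: [477.6, -178.8, 187.0]
ee_rot: [0.0, 0.708, 0.707, 0.0]
ft_force: [1.2, -0.3, -1.2]
grip_width: 22.3
grip_force: 30.0
```

>>> move_arm(steps=[[3.9,1.1,0,0,0,0,1.5],[3.9,1.1,0,0,0,0,1.5],[3.9,1.1,0,0,0,0,1.5],[3.9,1.1,0,0,0,0,1.5],[3.9,1.1,0,0,0,0,1.5],[3.9,1.1,0,0,0,0,1.5],[3.9,1.1,0,0,0,0,1.5],[3,1,0,0,0,0,1.5]])

```text
time_s: 5.0
tcp_pos: [564.8, 125.0, 186.9]
ee_rot: [-0.0, 0.707, 0.707, 0.0]
ft_force: [0.5, -1.0, 0.1]
grip_width: 22.4
grip_force: 30.0
```

Run:
```python
from h import *
d=grab('wrist','w2'); d2=grab('top','t2'); W=cloud(d); go((596,232,50))
print(holder(W,'frack',(592,262),.1,.2)); print(holder(W,'block',(556,72),-.29,.2))
print('flask',band(cloud(d2),(560,150),120,140,230) )
```

```text
t 5.1 tcp [565.5 126.1 186.7] yaw 90.14 tilt [ 0.001  0.001 -1.   ] w 22.65634670169559 F [ 0.4 -0.2 -1.4]
tool shift cm [10.57  3.07 13.68]
(array([5.91293e+02, 2.66841e+02, 1.06000e-01]), -3666, 5024, [(np.float64(595.0), np.float64(232.0)), (np.float64(587.6), np.float64(301.6))], np.float64(29.4))
(array([ 5.54689e+02,  7.03470e+01, -2.87000e-01]), -2177, 2733, [(np.float64(546.5), np.float64(42.5)), (np.float64(564.6), np.float64(103.9))], np.float64(33.4))
flask (0, array([nan, nan, nan]), ((0.0, 0.0), 0.0), np.float64(nan))h.py:17: RuntimeWarning: Mean of empty slice.
  P=W[m]; return len(P),P.mean(0).round(1),cv2.minEnclosingCircle(P[:,:2].astype(np.float32)),np.median(P[:,2]).round(1)
  ret = um.true_divide(
  return _methods._mean(a, axis=axis, dtype=dtype,
  ret = ret.dtype.type(ret / rcount)
```

View pics/w2.png

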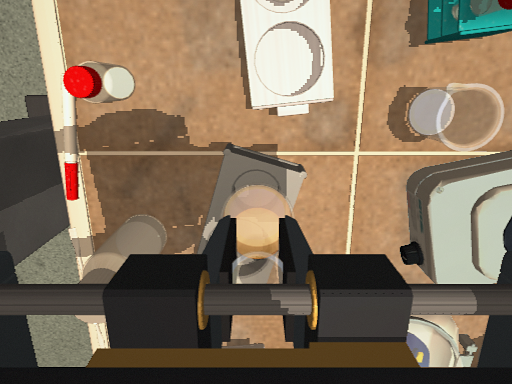

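The flask is held at (257,240). The free hole of the flask rack shows at (290,58), and the red-capped small white bottle at (98,83). The hole fit agrees with the top view at (595, 232). I move over it and lower.

>>> move_arm(steps=[[3.2,0.9,0,0,0,0,1.5],[3.2,0.9,0,0,0,0,1.5],[3.2,0.9,0,0,0,0,1.5],[1,0.25,0,0,0,0,1.5],[0,0,2.5,0,0,0,1.5],[0,0,3,0,0,0,1.5],[0,0,2,0,0,0,1.5],[0,0,0,0,0,0,1.5]])

```text
time_s: 5.9
tcp_pos: [592.4, 227.3, 109.2]
ee_rot: [-0.001, 0.707, 0.707, -0.002]
ft_force: [0.6, -0.8, -1.4]
grip_width: 22.3
grip_force: 30.0
```

Run:
```python
from h import *
go((595,232,51))
d=grab('wrist','w3'); W=cloud(d); print(holder(W,'frack',(592,262),.1,.2))
```

```text
t 5.9 tcp [592.4 227.3 109.2] yaw 89.94 tilt [-0.002 -0.005 -1.   ] w 22.27605908581976 F [ 0.6 -0.8 -1.4]
tool shift cm [0.48 0.29 5.82]
(array([5.90622e+02, 2.67332e+02, 1.08000e-01]), -6582, 9735, [(np.float64(594.4), np.float64(232.5)), (np.float64(586.8), np.float64(302.1))], np.float64(29.4))
```

>>> move_arm(steps=[[0.5,0.25,0.5,0,0,0,1.5],[0,0,1.5,0,0,0,1.5],[0,0,1.5,0,0,0,1.5],[0,0,1.2,0,0,0,1.5],[0,0,0.7,0,0,0,1.5],[0,0,0.2,0,0,0,1.5],[0,0,0,0,0,0,1.5]])

```text
time_s: 6.65
tcp_pos: [597.1, 233.7, 56.1]
ee_rot: [0.0, 0.707, 0.707, 0.0]
ft_force: [-0.2, -0.2, -1.2]
grip_width: 22.7
grip_force: 30.0
```

>>> move_arm(steps=[[0,0,0.3,0,0,0,1.5],[0,0,0,0,0,0,1.5]])

```text
time_s: 6.85
tcp_pos: [597.0, 233.7, 53.1]
ee_rot: [0.0, 0.707, 0.707, 0.0]
ft_force: [0.7, 0.1, -1.1]
grip_width: 22.1
grip_force: 30.0
```

>>> move_arm(steps=[[-0.15,-0.2,0.2,0,0,0,1.5],[0,0,0.1,0,0,0,1.5],[0,0,0,0,0,0,1.5]])

```text
time_s: 7.15
tcp_pos: [595.3, 232.4, 51.2]
ee_rot: [0.0, 0.707, 0.707, 0.001]
ft_force: [-3.6, 0.7, 15.6]
grip_width: 22.5
grip_force: 30.0
```

Contact with the floor. Release and lift.

>>> move_arm(steps=[[0,0,0,0,0,0,3],[0,0,0,0,0,0,5],[0,0,0,0,0,0,6],[0,0,0,0,0,0,6],[0,0,-2,0,0,0,6],[0,0,-4,0,0,0,6],[0,0,-4,0,0,0,6],[0,0,-4,0,0,0,6]])

```text
time_s: 7.95
tcp_pos: [594.6, 232.0, 191.3]
ee_rot: [-0.0, 0.707, 0.707, -0.0]
ft_force: [0.7, -0.4, 0.3]
grip_width: 60.0
grip_force: 0.0
```

>>> move_arm(steps=[[-0.4,-2.4,0,0,0,0,6],[-0.4,-2.4,0,0,0,0,6],[-0.4,-2.4,0,0,0,0,6],[-0.4,-2.4,0,0,0,0,6],[-0.4,-2.4,0,0,0,0,6],[-0.4,-2.4,0,0,0,0,6],[0,-2.4,0,0,0,0,6],[0,0,0,0,0,0,6]])

```text
time_s: 8.75
tcp_pos: [424.0, 207.9, 189.9]
ee_rot: [-0.0, 0.707, 0.707, -0.001]
ft_force: [-0.4, 0.2, -0.5]
grip_width: 59.8
grip_force: 0.0
```

Run:
```python
from h import *
d=grab('wrist','w4'); W=cloud(d); go((426,208,38))
for n,c,r,a,b in [('cap',(426,208),22,76,92),('body',(426,208),25,20,60),('placed flask',(595,232),40,60,100),('big',(437,46),25,120,140)]:
  try: print(n,band(W,c,r,a,b))
  except Exception: print(n,'none')
```

```text
t 8.8 tcp [425.9 208.2 190.1] yaw 90.0 tilt [-0. -0. -1.] w 59.78034924956978 F [ 1.3  0.4 -0.2]
tool shift cm [-2.000e-02  1.000e-02  1.521e+01]
cap (615, array([428.1, 213.5,  82. ]), ((427.9964294433594, 212.9597625732422), 12.056107521057129), np.float64(82.2))
body (318, array([427.9, 225.2,  44.9]), ((428.0680236816406, 213.12210083007812), 16.765087127685547), np.float64(46.6))
placed flask (1129, array([596.9, 233.7,  77.3]), ((595.9581298828125, 233.5633544921875), 14.188368797302246), np.float64(80.5))
big (0, array([nan, nan, nan]), ((0.0, 0.0), 0.0), np.float64(nan))h.py:17: RuntimeWarning: Mean of empty slice.
  P=W[m]; return len(P),P.mean(0).round(1),cv2.minEnclosingCircle(P[:,:2].astype(np.float32)),np.median(P[:,2]).round(1)
  ret = um.true_divide(
  return _methods._mean(a, axis=axis, dtype=dtype,
  ret = ret.dtype.type(ret / rcount)
```

View pics/w4.png

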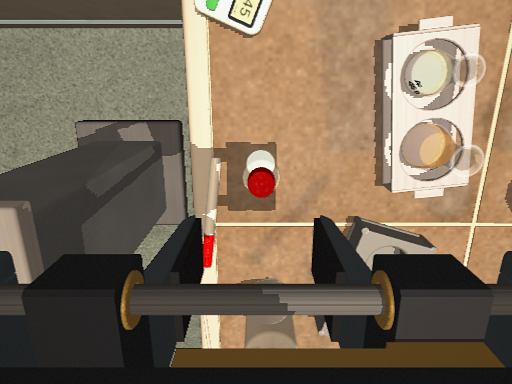

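The small bottle's red cap is at (261,183) with its white body behind it, slightly ahead of the grip line. The flask is standing in its hole at (430,148), and the stored flask is at (435,73).

>>> move_arm(steps=[[0.4,0.15,2,0,0,0,6],[0,0,3,0,0,0,6],[0,0,3,0,0,0,6],[0,0,3,0,0,0,6],[0,0,2.5,0,0,0,6],[0,0,1.3,0,0,0,6],[0,0,0.5,0,0,0,6],[0,0,0,0,0,0,6]])

```text
time_s: 9.6
tcp_pos: [428.8, 212.2, 36.5]
ee_rot: [-0.0, 0.707, 0.707, -0.0]
ft_force: [-0.7, -1.0, -0.0]
grip_width: 60.0
grip_force: 0.0
```

>>> move_arm(steps=[[0,0,0,0,0,0,4.5],[0,0,0,0,0,0,2.5],[0,0,0,0,0,0,2.5],[0,0,0,0,0,0,2.5],[0,0,0,0,0,0,2.5],[0,0,0,0,0,0,2.5]])

```text
time_s: 10.2
tcp_pos: [428.6, 212.3, 37.3]
ee_rot: [0.0, 0.707, 0.707, 0.0]
ft_force: [-0.8, -0.1, 7.2]
grip_width: 32.6
grip_force: 29.9
```

>>> move_arm(steps=[[0,0,-2,0,0,0,2.5],[0,0,-4,0,0,0,2.5],[0,0,-3,0,0,0,2.5],[-2.7,3.4,0,0,0,0,2.5],[-2.7,3.4,0,0,0,0,2.5],[-2.7,3.4,0,0,0,0,2.5],[-2.7,3.4,0,0,0,0,2.5],[0,0,0,0,0,0,2.5]])

```text
time_s: 11.0
tcp_pos: [568.4, 101.1, 127.0]
ee_rot: [0.001, 0.708, 0.706, 0.001]
ft_force: [-0.2, 0.5, -1.1]
grip_width: 32.5
grip_force: 29.9
```

Run:
```python
from h import *
d=grab('wrist','w5'); W=cloud(d); print(holder(W,'block',(555,71),-.29,.2)); go((564.6,103.5,46))
```

```text
(array([ 5.54158e+02,  7.08240e+01, -2.91000e-01]), -4322, 5273, [(np.float64(545.8), np.float64(43.0)), (np.float64(564.2), np.float64(104.3))], np.float64(33.4))
t 11.05 tcp [565.9 102.5 126.7] yaw 89.81 tilt [-0.     0.001 -1.   ] w 32.57328802226637 F [-1.2 -0.5 -1.8]
tool shift cm [ 0.1  -0.14  8.07]
```

>>> move_arm(steps=[[0.1,-0.1,2.5,0,0,0,2.5],[0,0,2.5,0,0,0,2.5],[0,0,1.5,0,0,0,2.5],[0,0,0.8,0,0,0,2.5],[0,0,0.4,0,0,0,2.5],[0,0,0.2,0,0,0,2.5],[0,0,0,0,0,0,2.5]])

```text
time_s: 11.75
tcp_pos: [563.4, 105.4, 48.3]
ee_rot: [0.0, 0.707, 0.707, 0.0]
ft_force: [-0.4, 0.3, -0.1]
grip_width: 32.6
grip_force: 29.9
```

>>> move_arm(steps=[[0,0.1,0.2,0,0,0,2.5],[0,0,0.1,0,0,0,2.5],[0,0,0,0,0,0,2.5]])

```text
time_s: 12.05
tcp_pos: [564.7, 105.2, 45.3]
ee_rot: [0.0, 0.707, 0.707, 0.0]
ft_force: [0.1, -0.0, 2.6]
grip_width: 32.4
grip_force: 29.9
```

>>> move_arm(steps=[[0,0,0,0,0,0,4.5],[0,0,0,0,0,0,5.5],[0,0,0,0,0,0,5.5],[0,0,-1.5,0,0,0,5.5],[0,0,-4,0,0,0,6],[0,0,-4,0,0,0,9],[0,0,-4.5,0,0,0,9],[0,0,-4.5,0,0,0,9]])

```text
time_s: 12.85
tcp_pos: [563.8, 105.1, 231.6]
ee_rot: [-0.0, 0.707, 0.707, -0.0]
ft_force: [1.0, -0.9, -0.3]
grip_width: 80.8
grip_force: 0.0
```

>>> move_arm(steps=[[-1,-2.15,-0.5,0,0,0,9],[-1,-2.15,-0.5,0,0,0,9],[-1,-2.15,-0.5,0,0,0,9],[-1,-2.15,0,0,0,0,9],[-1,-2.15,0,0,0,0,9],[-0.9,-2.1,0,0,0,0,9],[0,0,0,0,0,0,9]])

```text
time_s: 13.55
tcp_pos: [433.3, 45.6, 244.9]
ee_rot: [-0.0, 0.708, 0.707, -0.001]
ft_force: [-0.5, -0.7, -0.5]
grip_width: 89.8
grip_force: 0.0
```

Run:
```python
from h import *
d=grab('wrist','w6'); W=cloud(d); go((436.5,46,62))
for n,c,r,a,b in [('cap',(436,46),30,125,140),('small',(564,104),25,80,100)]:
  try: print(n,band(W,c,r,a,b))
  except Exception: print(n,'none')
```

```text
t 13.6 tcp [434.9  46.  245.1] yaw 89.92 tilt [-0.  0. -1.] w 89.67988487972396 F [ 0.5 -0.1  0.8]
tool shift cm [ 0.    0.16 18.31]
cap (1345, array([437.8,  49.7, 131.7]), ((437.6729431152344, 48.5350227355957), 18.253618240356445), np.float64(131.9))
small (604, array([563.1, 105.7,  89.3]), ((564.650390625, 105.31362915039062), 12.066023826599121), np.float64(90.1))
```

View pics/w6.png

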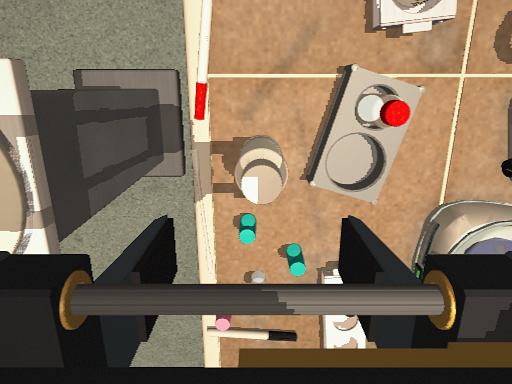

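The small bottle is standing in the narrow well, at (390,110). The large bottle is at (262,170), between the fingers.

>>> move_arm(steps=[[0.2,0.25,2,0,0,0,9],[0,0,3,0,0,0,9],[0,0,3,0,0,0,9],[0,0,3,0,0,0,9],[0,0,3,0,0,0,9],[0,0,2.5,0,0,0,9],[0,0,1.5,0,0,0,9],[0,0,0,0,0,0,7]])

```text
time_s: 14.4
tcp_pos: [438.0, 48.5, 63.2]
ee_rot: [-0.001, 0.707, 0.707, -0.001]
ft_force: [0.2, 0.4, 0.2]
grip_width: 84.6
grip_force: 0.0
```

>>> move_arm(steps=[[0,0,0,0,0,0,5.5],[0,0,0,0,0,0,4.3],[0,0,0,0,0,0,4.3],[0,0,0,0,0,0,4.3],[0,0,0,0,0,0,4.3],[0,0,0,0,0,0,4.3]])

```text
time_s: 15.0
tcp_pos: [438.5, 48.2, 65.3]
ee_rot: [0.0, 0.707, 0.707, 0.0]
ft_force: [-1.8, 0.2, 7.4]
grip_width: 50.0
grip_force: 29.9
```

>>> move_arm(steps=[[0,0,-2,0,0,0,4.3],[0,0,-3.5,0,0,0,4.3],[0,0,-3,0,0,0,4.3],[-0.2,3,0,0,0,0,4.3],[-0.2,3,0,0,0,0,4.3],[-0.1,3,0,0,0,0,4.3],[0,1.7,0,0,0,0,4.3],[0,0,0,0,0,0,4.3]])

```text
time_s: 15.8
tcp_pos: [547.2, 43.0, 149.8]
ee_rot: [0.0, 0.707, 0.707, 0.0]
ft_force: [-1.1, 0.1, -2.8]
grip_width: 49.6
grip_force: 29.9
```

Run:
```python
from h import *
go((546,43,73))
```

```text
t 15.8 tcp [547.2  43.  149.8] yaw 89.95 tilt [-0.     0.001 -1.   ] w 49.583457067537886 F [-1.1  0.1 -2.8]
tool shift cm [-0.   -0.14  7.68]
```

>>> move_arm(steps=[[0,-0.1,2,0,0,0,4.3],[0,0,2.5,0,0,0,4.3],[0,0,1.5,0,0,0,4.3],[0,0,0.8,0,0,0,4.3],[0,0,0.4,0,0,0,4.3],[0,0,0.2,0,0,0,4.3],[0,0,0,0,0,0,4.3]])

```text
time_s: 16.5
tcp_pos: [544.4, 43.2, 76.3]
ee_rot: [0.0, 0.707, 0.707, 0.0]
ft_force: [-0.5, -0.2, 0.5]
grip_width: 50.0
grip_force: 29.9
```

>>> move_arm(steps=[[0,0.1,0.2,0,0,0,4.3],[0,0,0.1,0,0,0,4.3],[0,0,0,0,0,0,4.3]])

```text
time_s: 16.8
tcp_pos: [545.6, 43.1, 73.3]
ee_rot: [0.0, 0.707, 0.707, 0.0]
ft_force: [-0.6, 0.2, 1.9]
grip_width: 49.9
grip_force: 29.9
```

>>> move_arm(steps=[[0,0,0,0,0,0,6.5],[0,0,0,0,0,0,7.5],[0,0,0,0,0,0,7.5],[0,0,-1.5,0,0,0,7.5],[0,0,-3,0,0,0,7.5],[0,0,-4,0,0,0,7.5],[0,0,-4,0,0,0,7],[-2,-1,-1,0,0,0,6]])

```text
time_s: 17.6
tcp_pos: [537.7, 24.1, 212.0]
ee_rot: [0.002, 0.707, 0.707, 0.002]
ft_force: [0.9, -0.6, -0.0]
grip_width: 64.9
grip_force: 0.0
```

>>> move_arm(steps=[[-2.5,-1.7,0,0,0,0,6],[-2.5,-1.7,0,0,0,0,6],[-2.5,-1.7,0,0,0,0,6],[-2.5,-1.7,0,0,0,0,6],[-2.5,-1.7,0,0,0,0,5],[-2.2,-1.7,0,0,0,0,5],[0,0,0,0,0,0,5]])

```text
time_s: 18.3
tcp_pos: [431.5, -125.5, 207.9]
ee_rot: [-0.0, 0.708, 0.706, -0.0]
ft_force: [0.6, 1.5, 0.4]
grip_width: 49.9
grip_force: 0.0
```

Run:
```python
from h import *
d=grab('wrist','w7'); W=cloud(d); go((433,-123,26))
for n,c,r,a,b in [('va',(433,-123),18,44,58),('vabody',(433,-123),18,8,40),('big',(546,43),25,125,150),('pink',(387,-162),18,44,58),('g2',(478,-83),18,44,58)]:
  try: print(n,band(W,c,r,a,b))
  except Exception: print(n,'none')
print(holder(W,'vrack',(553,-178),.085,.2))
```

```text
t 18.35 tcp [ 432.4 -124.6  208. ] yaw 89.84 tilt [-0. -0. -1.] w 49.856972720225656 F [ 0.8 -0.1  0.4]
tool shift cm [ 0.16  0.06 18.2 ]
va (307, array([ 435. , -120. ,   50.2]), ((434.9004211425781, -120.60551452636719), 9.58543586730957), np.float64(50.5))
vabody (132, array([ 434.5, -112.9,   26. ]), ((434.87750244140625, -120.31504821777344), 10.36703872680664), np.float64(29.1))
big (0, array([nan, nan, nan]), ((0.0, 0.0), 0.0), np.float64(nan))
pink (288, array([ 389.3, -158.8,   50.1]), ((389.3917236328125, -159.91925048828125), 9.88554573059082), np.float64(50.4))
g2 (328, array([481.9, -80.1,  50.3]), ((482.0994567871094, -80.49070739746094), 9.553574562072754), np.float64(50.3))
(array([ 5.55188e+02, -1.76777e+02,  8.10000e-02]), -2137, 3683, [(np.float64(558.6), np.float64(-218.6)), (np.float64(555.2), np.float64(-176.8)), (np.float64(551.8), np.float64(-134.9))], np.float64(23.3))h.py:17: RuntimeWarning: Mean of empty slice.
  P=W[m]; return len(P),P.mean(0).round(1),cv2.minEnclosingCircle(P[:,:2].astype(np.float32)),np.median(P[:,2]).round(1)
  ret = um.true_divide(
  return _methods._mean(a, axis=axis, dtype=dtype,
  ret = ret.dtype.type(ret / rcount)
```

View pics/w7.png

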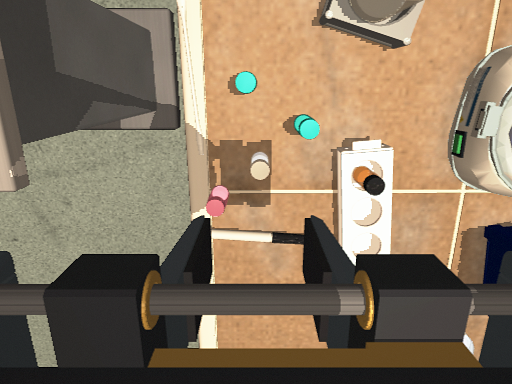

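The clear vial_a is at (260,165), lying between the pink vial (218,200) and the turquoise vial (307,127). Clearances are sufficient.

>>> move_arm(steps=[[0.35,0.25,2,0,0,0,4.5],[0,0,3,0,0,0,4.5],[0,0,3,0,0,0,4.5],[0,0,3,0,0,0,4.5],[0,0,3,0,0,0,4.5],[0,0,2.5,0,0,0,4.5],[0,0,1.5,0,0,0,4.5],[0,0,0,0,0,0,4.5]])

```text
time_s: 19.15
tcp_pos: [435.2, -119.3, 26.3]
ee_rot: [-0.001, 0.707, 0.707, -0.0]
ft_force: [-0.3, -0.5, 0.7]
grip_width: 44.9
grip_force: 0.0
```

>>> move_arm(steps=[[0,0,0,0,0,0,3.2],[0,0,0,0,0,0,1.5],[0,0,0,0,0,0,1.5],[0,0,0,0,0,0,1.5],[0,0,0,0,0,0,1.5],[0,0,0,0,0,0,1.5]])

```text
time_s: 19.75
tcp_pos: [436.1, -120.5, 28.4]
ee_rot: [0.001, 0.707, 0.707, 0.0]
ft_force: [0.2, 0.8, 8.9]
grip_width: 19.8
grip_force: 29.9
```

>>> move_arm(steps=[[0,0,-2,0,0,0,1.5],[0,0,-4,0,0,0,1.5],[0,0,-3,0,0,0,1.5],[-1.5,3.2,0,0,0,0,1.5],[-1.5,3.2,0,0,0,0,1.5],[-1.5,3.2,0,0,0,0,1.5],[-1.1,2.3,0,0,0,0,1.5],[0,0,0,0,0,0,1.5]])

```text
time_s: 20.55
tcp_pos: [557.3, -177.8, 118.0]
ee_rot: [0.001, 0.707, 0.707, 0.0]
ft_force: [0.6, 0.9, 0.3]
grip_width: 20.0
grip_force: 29.8
```

Run:
```python
from h import *
d=grab('wrist','w8'); W=cloud(d); print(holder(W,'vrack',(554,-177),.085,.2)); go((555,-177.3,34))
```

```text
(array([ 5.52891e+02, -1.75327e+02,  7.80000e-02]), -4180, 5921, [(np.float64(556.2), np.float64(-217.2)), (np.float64(552.9), np.float64(-175.3)), (np.float64(549.6), np.float64(-133.5))], np.float64(23.4))
t 20.6 tcp [ 555.3 -176.8  117.7] yaw 89.95 tilt [-0.  0. -1.] w 20.56695978694135 F [-0.5 -0.2 -0.7]
tool shift cm [-0.05 -0.03  8.37]
```

View pics/w8.png

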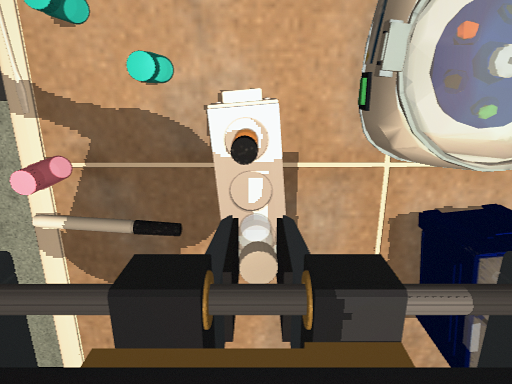

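The vial is held at about (258,255). In the rack, the amber vial is at (243,145) and the middle hole at (251,188).

>>> move_arm(steps=[[0,-0.1,2,0,0,0,1.5],[0,0,2,0,0,0,1.5],[0,0,2,0,0,0,1.5],[0,0,1.2,0,0,0,1.5],[0,0,0.6,0,0,0,1.5],[0,0,0.2,0,0,0,1.5],[0,0,0,0,0,0,1.5]])

```text
time_s: 21.3
tcp_pos: [553.7, -176.4, 38.3]
ee_rot: [0.0, 0.707, 0.707, 0.0]
ft_force: [-0.1, 0.0, 0.4]
grip_width: 20.5
grip_force: 29.8
```

>>> move_arm(steps=[[0,0,0.4,0,0,0,1.5],[0,0,0.2,0,0,0,1.5],[0,0,0,0,0,0,1.5]])

```text
time_s: 21.6
tcp_pos: [553.6, -176.5, 32.4]
ee_rot: [0.0, 0.707, 0.707, -0.0]
ft_force: [-2.3, -1.0, 5.6]
grip_width: 19.9
grip_force: 30.0
```

>>> move_arm(steps=[[0,0,0,0,0,0,3],[0,0,0,0,0,0,4.5],[0,0,0,0,0,0,4.5],[0,0,-1.5,0,0,0,4.5],[0,0,-4,0,0,0,4.5],[0,0,-4,0,0,0,4.5],[0,0,-4,0,0,0,4.5],[-3,0,-2,0,0,0,4.5]])

```text
time_s: 22.4
tcp_pos: [554.5, -204.6, 190.4]
ee_rot: [0.001, 0.706, 0.708, 0.001]
ft_force: [-0.2, 0.4, 0.1]
grip_width: 44.8
grip_force: 0.0
```

>>> move_arm(steps=[[-3.5,0,0,0,0,0,4.5],[-3.5,0,0,0,0,0,4.5],[-3.5,0,0,0,0,0,4.5],[-3.5,0,0,0,0,0,4.5],[-3,0,0,0,0,0,4.5],[-1.9,0,0,0,0,0,4.5],[0,0,0,0,0,0,4.5]])

```text
time_s: 23.1
tcp_pos: [553.0, -397.8, 186.5]
ee_rot: [0.0, 0.708, 0.706, -0.0]
ft_force: [-0.5, -0.1, -0.2]
grip_width: 45.1
grip_force: 0.0
```

Run:
```python
from h import *
d=grab('wrist','w9'); W=cloud(d); s=st()
print(band(W,(552,-395),22,44,58), band(W,(552,-395),22,8,40))
d=grab('top','t9'); W=cloud(d)
for n,c,r,a,b in [('va',(554,-177),18,44,62),('amb',(547,-138),18,44,62),('big',(546,43),25,130,150),('small',(564,104),20,80,100),('fl',(595,232),25,70,100),('sf',(588,296),25,65,90)]:
  try: print(n,band(W,c,r,a,b))
  except Exception: print(n,'none')
```

```text
t 23.15 tcp [ 553.1 -396.1  186.5] yaw 89.88 tilt [ 0. -0. -1.] w 44.53668271272257 F [ 0.6 -0.1 -0.6]
(343, array([ 553.1, -394.1,   50.2]), ((553.0928344726562, -394.6328430175781), 9.597199440002441), np.float64(50.4)) (159, array([ 553. , -387. ,   26.3]), ((553.0131225585938, -393.97576904296875), 10.296415328979492), np.float64(28.5))
va (0, array([nan, nan, nan]), ((0.0, 0.0), 0.0), np.float64(nan))
amb (0, array([nan, nan, nan]), ((0.0, 0.0), 0.0), np.float64(nan))
big (0, array([nan, nan, nan]), ((0.0, 0.0), 0.0), np.float64(nan))
small (0, array([nan, nan, nan]), ((0.0, 0.0), 0.0), np.float64(nan))
fl (71, array([596. , 232.2,  83.6]), ((595.2811889648438, 231.4594268798828), 13.978930473327637), np.float64(85.6))
sf (64, array([587.6, 302.6,  77.2]), ((586.8770141601562, 301.6245422363281), 13.096628189086914), np.float64(79.2))h.py:17: RuntimeWarning: Mean of empty slice.
  P=W[m]; return len(P),P.mean(0).round(1),cv2.minEnclosingCircle(P[:,:2].astype(np.float32)),np.median(P[:,2]).round(1)
  ret = um.true_divide(
  return _methods._mean(a, axis=axis, dtype=dtype,
  ret = ret.dtype.type(ret / rcount)
```

The vial is nearly centred (1 mm off). Pick it up.

>>> move_arm(steps=[[0.15,0,2,0,0,0,4.5],[0,0,3,0,0,0,4.5],[0,0,3,0,0,0,4.5],[0,0,3,0,0,0,4.5],[0,0,3,0,0,0,4.5],[0,0,1.3,0,0,0,4.5],[0,0,0.5,0,0,0,4.5],[0,0,0,0,0,0,4.5]])

```text
time_s: 24.0
tcp_pos: [553.8, -393.5, 29.3]
ee_rot: [0.0, 0.707, 0.707, 0.0]
ft_force: [0.1, -0.2, 0.4]
grip_width: 44.8
grip_force: 0.0
```

>>> move_arm(steps=[[0,0,0,0,0,0,3.2],[0,0,0,0,0,0,1.5],[0,0,0,0,0,0,1.5],[0,0,0,0,0,0,1.5],[0,0,0,0,0,0,1.5],[0,0,0,0,0,0,1.5]])

```text
time_s: 24.6
tcp_pos: [553.8, -394.2, 29.5]
ee_rot: [0.001, 0.707, 0.707, 0.0]
ft_force: [-0.8, -0.2, 7.0]
grip_width: 19.9
grip_force: 29.9
```

>>> move_arm(steps=[[0,0,-2,0,0,0,1.5],[0,0,-4,0,0,0,1.5],[0,0,-3,0,0,0,1.5],[4,0.05,0,0,0,0,1.5],[4,0.05,0,0,0,0,1.5],[4,0.05,0,0,0,0,1.5],[3,0.05,0,0,0,0,1.5],[0,0,0,0,0,0,1.5]])

```text
time_s: 25.4
tcp_pos: [555.2, -240.2, 119.0]
ee_rot: [-0.001, 0.706, 0.708, 0.0]
ft_force: [0.1, -0.5, -0.3]
grip_width: 20.2
grip_force: 29.8
```

Run:
```python
from h import *
d=grab('wrist','w10'); W=cloud(d); print(holder(W,'vrack',(554,-177),.085,.2)); go((557,-218.7,33))
print(band(W,(554,-177),18,44,62))
```

```text
(array([ 5.53175e+02, -1.75206e+02,  8.20000e-02]), -7345, 10100, [(np.float64(556.6), np.float64(-217.1)), (np.float64(553.2), np.float64(-175.2)), (np.float64(549.8), np.float64(-133.3))], np.float64(23.4))
t 25.45 tcp [ 555.6 -242.3  119.1] yaw 90.1 tilt [ 0. -0. -1.] w 20.22508518169865 F [ 0.3 -0.7  0.3]
tool shift cm [2.35 0.15 8.61]
(638, array([ 553.7, -176.4,   54.3]), ((553.6078491210938, -176.7787628173828), 9.630215644836426), np.float64(54.4))
```

View pics/w10.png

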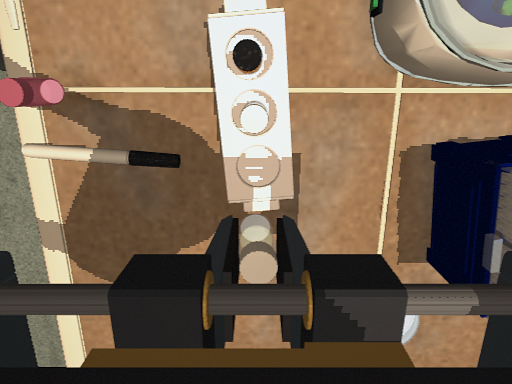

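vial_a stands in the middle hole at (252,115). The free end hole is at (258,168). The second vial is held.

>>> move_arm(steps=[[1.4,0.1,0,0,0,0,1.5],[1,0,1,0,0,0,1.5],[0,0,2,0,0,0,1.5],[0,0,2,0,0,0,1.5],[0,0,1,0,0,0,1.5],[0,0,0,0,0,0,1.5],[0,0,0,0,0,0,1.5]])

```text
time_s: 26.15
tcp_pos: [556.7, -220.0, 59.1]
ee_rot: [-0.0, 0.707, 0.707, -0.0]
ft_force: [-0.2, 0.6, 0.7]
grip_width: 20.0
grip_force: 29.8
```

Run:
```python
from h import *
go((556.5,-218,33.5))
```

```text
t 26.15 tcp [ 556.7 -220.    59.1] yaw 89.95 tilt [ 0. -0. -1.] w 20.004917345068858 F [-0.2  0.6  0.7]
tool shift cm [ 0.2  -0.02  2.56]
```

>>> move_arm(steps=[[0.2,0,0.5,0,0,0,1.5],[0,0,0.8,0,0,0,1.5],[0,0,0.6,0,0,0,1.5],[0,0,0.4,0,0,0,1.5],[0,0,0.2,0,0,0,1.5],[0,0,0,0,0,0,1.5]])

```text
time_s: 26.75
tcp_pos: [556.5, -217.9, 33.7]
ee_rot: [-0.0, 0.707, 0.707, -0.0]
ft_force: [-0.4, 1.3, -1.2]
grip_width: 19.8
grip_force: 29.8
```

>>> move_arm(steps=[[0,0,0.1,0,0,0,1.5],[0,0,0,0,0,0,1.5]])

```text
time_s: 26.95
tcp_pos: [556.7, -218.0, 33.5]
ee_rot: [0.0, 0.707, 0.707, -0.0]
ft_force: [-2.2, 0.6, 9.8]
grip_width: 19.9
grip_force: 30.0
```

Contact. Release, retreat upward and away to clear the top camera's view.

>>> move_arm(steps=[[0,0,0,0,0,0,3],[0,0,0,0,0,0,4.5],[0,0,0,0,0,0,4.5],[0,0,-1.5,0,0,0,4.5],[0,0,-4,0,0,0,4.5],[0,0,-5,0,0,0,4.5],[0,0,-5,0,0,0,4.5],[0,0,-3,0,0,0,4.5]])

```text
time_s: 27.75
tcp_pos: [557.4, -218.2, 221.8]
ee_rot: [0.002, 0.707, 0.707, 0.001]
ft_force: [1.7, -0.2, -0.3]
grip_width: 44.8
grip_force: 0.0
```

>>> move_arm(steps=[[-3,-4,0,0,0,0,4.5],[-3,-4,0,0,0,0,4.5],[-3,-4,0,0,0,0,4.5],[-4,-3,0,0,0,0,4.5],[-4,-3,0,0,0,0,4.5],[-4,-3,0,0,0,0,4.5],[-4,-3,0,0,0,0,4.5],[-4,-3,0,0,0,0,4.5]])

```text
time_s: 28.55
tcp_pos: [284.8, -509.1, 217.9]
ee_rot: [0.0, 0.707, 0.707, 0.0]
ft_force: [1.5, 0.2, 0.9]
grip_width: 45.0
grip_force: 0.0
```

```bash
python3 - <<'E' 2>/dev/null
from h import *
s=st(); d=grab('top','t11'); W=cloud(d)
for n,c,r,a,b in [('va',(554,-177),18,44,62),('vb',(556,-218),18,44,62),('amb',(547,-138),18,44,62),('big',(546,43),25,130,150),('small',(564,104),20,80,100),('fl',(595,232),25,70,100),('sf',(588,300),25,65,90)]:
  try: print(n,band(W,c,r,a,b))
  except Exception: print(n,'none')
for n,c,t in [('vrack',(554,-177),.08),('block',(555,71),-.29),('frack',(592,266),.1)]: print(n,holder(W,n,c,t,.2))
im=cv2.cvtColor(d['frame'],cv2.COLOR_RGB2BGR)[130:250,90:340]; cv2.imwrite('pics/c11.png',cv2.resize(im,None,fx=3,fy=3,interpolation=cv2.INTER_CUBIC))
E
```

```text
t 28.55 tcp [ 284.8 -509.1  217.9] yaw 89.96 tilt [-0.  0. -1.] w 45.03364541995596 F [1.5 0.2 0.9]
va (44, array([ 551. , -178.4,   55.3]), ((551.5630493164062, -178.7283935546875), 9.430152893066406), np.float64(56.1))
vb (47, array([ 553.2, -220.1,   54.8]), ((554.057373046875, -220.3837127685547), 9.485746383666992), np.float64(55.6))
amb (42, array([ 546.5, -138.2,   55.4]), ((547.5178833007812, -138.53538513183594), 9.508265495300293), np.float64(56.2))
big (169, array([542.5,  40.4, 141. ]), ((543.7360229492188, 40.35794448852539), 18.182559967041016), np.float64(141.2))
small (73, array([562.3, 102.1,  91.6]), ((563.1207275390625, 103.00398254394531), 12.083632469177246), np.float64(92.0))
fl (69, array([596.1, 232.2,  83.8]), ((595.5802001953125, 231.43698120117188), 14.079180717468262), np.float64(85.1))
sf (65, array([587.7, 302.5,  77.4]), ((586.8717041015625, 301.68896484375), 12.746621131896973), np.float64(79.5))
vrack (array([ 5.53646e+02, -1.78347e+02,  8.20000e-02]), -466, 718, [(np.float64(557.1), np.float64(-220.2)), (np.float64(553.6), np.float64(-178.3)), (np.float64(550.2), np.float64(-136.5))], np.float64(24.9))
block (array([ 5.56651e+02,  7.26090e+01, -2.92000e-01]), -536, 701, [(np.float64(548.3), np.float64(44.8)), (np.float64(566.7), np.float64(106.1))], np.float64(34.9))
frack (array([5.92335e+02, 2.66686e+02, 1.07000e-01]), -380, 813, [(np.float64(596.1), np.float64(231.9)), (np.float64(588.6), np.float64(301.5))], np.float64(31.0))
```

View pics/c11.png

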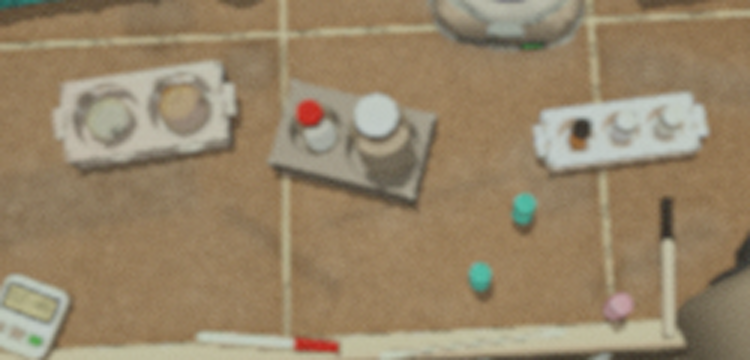

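All five containers stand in their holders: both flasks in the left rack, both bottles in the block, three vials in the right rack. The offsets and heights are within tolerance, so I hand in.

```bash
python3 -c "
from bench import arm
print(arm.finish_job())"
```

```text
the job is handed in; nothing more can be done
None
```

The job is handed in at 28.6 s of the 134 s allowed: both clear vials, the flask and both bottles stand in their holders within tolerance in the last top image, and the stored vial and flask are still in their holes; the judge's verdict was not returned.

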